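# Close and latch the instrument case

### The job

Close up the small instrument case on the bench: first lower its hinged metal cover gently until it lies fully down on the case, then push the swinging keeper bar shut across the cover's front edge until it snaps home in its spring catch. Do not let the cover slam, and leave the glue bottle and the eraser near the case where they stand.

Things in the scene. Friction and masses are not known exactly. Their poses are not given: they have to be found in the camera images.
- case: open plywood tray, 150 x 150 mm, small tools in it, on a wooden base board (204 x 210 mm, 15 mm thick) screwed to the bench; rim 55 mm above the bench. Origin: under the tray's centre, on the bench. Its x points from the front (keeper side) to the back (cover hinge), its y along the front edge towards the robot, z up. Its front faces roughly to the robot's right (yaw 1.57 +-0.28)
- cover (a joint): cover's hinge angle, rad: 0 = fully down on the case, 1.57 = upright (range 0 to 1.6); opens upwards about the hinge at the back. Friction hinge: stays at any angle; 0.35 N m (3 N near its front edge) moves it. It is blocked by a shut keeper, and raised it blocks the keeper
- cover_hinge (a point): middle of the cover's hinge axis (along the case's y), 57.5 mm above the bench, at the case's (79.5, 0) mm; it lies in the mid-plane of the cover plate
- cover_front (a point): middle of the cover's front (free) edge, on the outer face (top when down, back when raised); moves with the cover. The cover is a flat aluminium plate 5 mm thick, 146 mm along the hinge, reaching 166 mm from the hinge axis. Down, its top is 60 mm above the bench and it overhangs the front wall by 11 mm
- keeper (a joint): angle of the keeper bar about its upright pivot, rad: 0 = shut along the case's front edge, against its stop; grows as it swings out level, away from the front (range 0 to 1.9; 1.57 = straight out). Friction 0.05 N m. At about 0.10 rad its tip meets the catch's spring ball; passing that takes 3 to 5 N at the knob, and below about 0.045 rad it snaps to 0 and stays
- keeper_pivot (a point): on the keeper's pivot axis at the height of the bar's underside, 65 mm above the bench, at the case's (-83, -90) mm: the front corner away from the robot. The pivot block is dark steel, 34 x 30 mm; the pivot's head stands 90 mm above the bench
- keeper_knob (a point): top of the small dark knob on the keeper, 107 mm above the bench, 125 mm from the pivot on the bar's centreline; 15 mm in diameter, 24 mm above the bar. The bar is steel, straight, 12 mm wide, 18 mm high (65 to 83 mm above the bench), reaching 192 mm from the pivot; shut, it passes 5 mm above the cover
- glue_bottle: white glue bottle with a long thin nozzle, 50 x 58 x 160 mm, standing behind the hinge side of the case; origin at the centre of its underside; leave alone
- eraser: blue and white eraser, 20 x 42 x 12 mm, lying on the bench in front of the case, where the keeper swings over it (50 mm above it); origin at the centre of its underside; leave alone
- catch (a point): top of the catch's spring ball, 63 mm above the bench, at the case's (-91, 88) mm: the front corner near the robot. It sits in a dark steel block 40 x 26 mm, 54 mm above the bench, whose upright back stop plate (8 mm thick, on the case side) reaches 83 mm

How it is judged:
On the way, in this order (a step that is already met when the one before it is completed fails the run):
1. the cover is fully down while the keeper is still open (value of joint cover below 0.03 rad and value of joint keeper above 0.3 rad), for 0.2 s.
2. the keeper is shut in its catch (value of joint keeper below 0.025 rad), for 0.2 s.
At the end, for the whole second after the job is handed in: the cover is down on the case (within 0.03 rad), the keeper is snapped home in its catch (within 0.025 rad of shut), and the glue bottle (upright) and the eraser are within 30 mm of where they stood (value of joint cover below 0.03 rad and value of joint keeper below 0.025 rad and distance of each of glue_bottle, eraser from where it was at the start of the episode below 0.03 m and angle between glue_bottle's own z axis and vertical below 0.2 rad); the robot touches nothing.
It fails at once if the cover slams: it turns faster than 1.5 rad/s over the last 0.3 rad before it is down (value of joint cover below 0.3 rad and velocity of joint cover below -1.5 rad/s).
It fails at once if the glue bottle is knocked over (angle between glue_bottle's own z axis and vertical above 0.6 rad).
It also fails if it takes over 51 s, if anything falls off the work surface, if the arm or the gripper's body presses on something with over 40 N, if the wrist force passes 120 N, or if a joint passes its speed limit or range.

### The arm

A 7-joint arm with a two-finger parallel gripper is mounted at the origin on a cart in front of the work surface, level with it; the furniture and walls round the work are solid. World frame = base frame: x ahead of the robot, y to its left, z up, the work surface at z = 0. Lengths are in m, angles in rad, forces in N, time in s.
With the tool pointing down it reaches from about 0.4 to 0.9 m from the base axis. Payload 5.6 kg.
Tool frame: the origin (TCP) lies at the very end of the fingers, on their centre line; the grasp point (between the pads) lies 19 mm behind it (robot.hold_point_z is the z of the grasp point in the tool frame, in m); z points along the fingers, y is the line along which they close (so a half turn about z gives the same grasp; the last joint's range is limited). The gripper opens to 92 mm and grips with 3 to 60 N. Pads are 20 mm wide; open, the fingers measure 128 mm over their backs; the gripper's body (75 mm by 189 mm) begins 69 mm behind the grasp point.
Start: joints at [-1.351, 0.468, -0.012, 1.603, 0.006, 1.071, -0.056], TCP at [0.169, 0.628, 0.215] pointing down, gripper open.
Joint ranges: [-2.53, 2.53], [-0.31, 2.02], [-1.57, 1.55], [0.28, 2.44], [-1.29, 4.43], [0.15, 1.84], [-2.92, 2.92]. Speed limits (rad/s): [2.57, 2.57, 3.14, 3.14, 3.14, 3.14, 3.14].

### API

Orientations are given as [roll, pitch, yaw] about the fixed x, y, z axes, in that order (R = Rz(yaw) Ry(pitch) Rx(roll)).
In Python, from plant import robot gives the robot as it stands.
- The arm moves only by the shell command python3 drive.py FILE [OPENING] [FORCE], which reads ROWS from the file FILE. ROWS is a JSON list of rows, 1 to 5 of them, each written [[dx, dy, dz], turn]: dx, dy, dz in m, then a turn about the tool's z in rad; each row is the pose to reach, as a shift and turn from the pose commanded when the command began, along the tool's axes at that moment; what a row does not reach only later rows make up. A row lasts 1/10 s, in which the tool goes at most 0.05 m and 0.15 rad, less where a joint would pass 70% of its speed; a pose out of reach is approached as far as the arm can. OPENING is the finger opening in m, set as the command begins (- or left out keeps the last). The fingers move at their own pace and stop on an object; FORCE is the grip in N (left out, the last holds). Time passes only in rows, so rows that do not move let the fingers close. It prints the time, the measured TCP pose, the force, the opening and the grip force at its end. Input that does not fit is refused with a message, and nothing moves.
- robot.observe(): the state, without advancing time (a new reading comes with each control period).
- robot.grab_frame(name): name is "scene" or "top" or "wrist"; returns a dict with "pixels" (480x640x3 uint8, red, green, blue), "intrinsics" (3x3 intrinsics, pixels), "k1" (the pictures are not rectified: a ray, as slopes to the right and down, at radius r is drawn at 1 + k1 r^2 times it, then the intrinsics apply), "pose" (4x4, takes a point from camera to world coordinates). Camera axes: x right, y up, looking along -z (the intrinsics and any distortion apply to the point x, -y, -z); pixel columns grow to the right and rows downward; lengths in m; the calibration is good to about 2 mm. A picture is of the moment at which its call begins. There is no depth.
- robot.job_done(): hands the job in; it is judged then, once.
The state is a dict: "t": time; "joint_pos": joint angles; "joint_vel": joint speeds; "joint_torque": joint torques, N m; "tcp_pos": TCP position; "ee_rot": TCP orientation; "force": force on the tool from outside, world axes, zero at the start; "wrist_torque": the same for the moment, N m; "opening": finger opening in m; "grip_force": force on a finger pad.
Only numpy, scipy, OpenCV 4.12 (cv2) and the standard library are available. Lean on these libraries where they do the work, as an engineer would, in place of code of your own. Each camera call takes 0.05 s, during which the arm holds its last target. There are 200 camera calls.

## Working session

There is one attempt and no reset: what is moved stays moved. The work goes in short steps, Python scripts to look and compute and a shell command to move; the robot and the scene stay as the last step left them, time stands still between calls to the robot, and variables do not carry over. Pictures are saved under pics/ and viewed, at most 10 in all, crops included, and the job is handed in when it is done.

```bash
ls; mkdir -p pics
cat > h.py <<'E'
import numpy as np, cv2
from plant import robot
def ray(f,u,v):
    K=np.array(f["intrinsics"]);x=(u-K[0,2])/K[0,0];y=(v-K[1,2])/K[1,1]
    a,b=x,y
    for _ in range(20):
        s=1+f["k1"]*(a*a+b*b);a,b=x/s,y/s
    P=np.array(f["pose"]);d=P[:3,:3]@np.array([a,-b,-1]);return P[:3,3],d/np.linalg.norm(d)
def plane(f,u,v,z):
    o,d=ray(f,u,v);return o+d*(z-o[2])/d[2]
def proj(f,p):
    P=np.array(f["pose"]);c=P[:3,:3].T@(np.array(p)-P[:3,3]);a,b=c[0]/-c[2],-c[1]/-c[2]
    s=1+f["k1"]*(a*a+b*b);K=np.array(f["intrinsics"]);return K[0,0]*a*s+K[0,2],K[1,1]*b*s+K[1,2]
def save(f,n):cv2.imwrite(n,cv2.cvtColor(f["pixels"],cv2.COLOR_RGB2BGR))
E
python3 - <<'E'
from h import *
import pickle
F={}
for n in("scene","top"):
    F[n]=robot.grab_frame(n);save(F[n],f"pics/{n}0.png");print(n,np.round(F[n]["pose"],3).tolist(),F[n]["k1"])
pickle.dump(F,open("f0.pkl","wb"));print(robot.observe())
E
```

```text
drive.py
pics
plant.py
scene [[-0.559, 0.411, -0.721, -0.108], [-0.829, -0.274, 0.487, 0.463], [0.003, 0.87, 0.493, 0.537], [0.0, 0.0, 0.0, 1.0]] 0.06604786155188792
top [[0.015, 0.997, -0.079, 0.443], [-1.0, 0.016, -0.0, 0.031], [0.001, 0.079, 0.997, 1.157], [0.0, 0.0, 0.0, 1.0]] -0.013009915581483721
{'t': 0.1, 'joint_pos': array([-1.35100236,  0.46832177, -0.0115966 ,  1.60352871,  0.00602505,
        1.07143866, -0.05629548]), 'joint_vel': array([-0.00061371, -0.00038589, -0.00154694, -0.00196439, -0.00069764,
        0.00024089,  0.00043616]), 'joint_torque': array([ 9.51514739e-04, -5.21648598e+01, -1.25240895e-02, -2.44365907e+01,
       -5.68383874e-02,  1.40586222e-02,  6.10218103e-05]), 'tcp_pos': array([0.16879303, 0.62714074, 0.2137156 ]), 'ee_rot': array([-3.13993620e+00,  1.43467203e-04,  2.87874532e+00]), 'force': array([-0.80599057,  0.33773706,  0.35586978]), 'wrist_torque': array([ 0.00308978, -0.00848927,  0.04686642]), 'grip_force': 0.0, 'opening': 0.09206358797187703}
```

View pics/scene0.png

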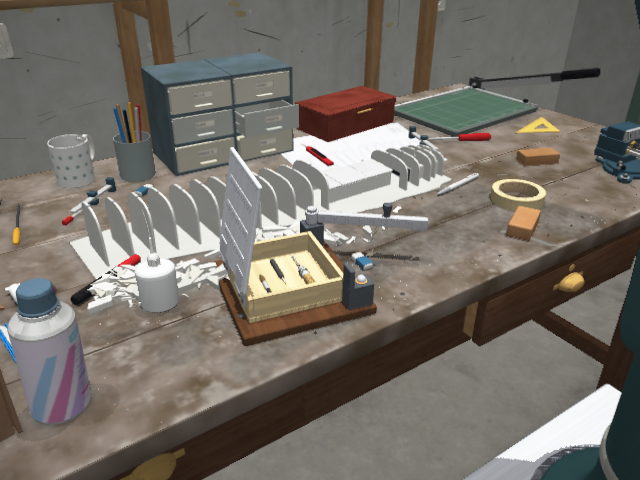

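View pics/top0.png

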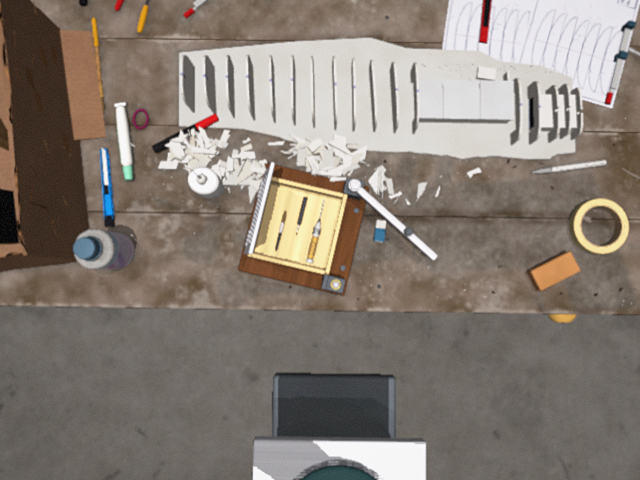

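Both views show the case open, with the cover upright on its left (in top) at about (260,210). The pivot head is at about (354,186), the catch ball at (336,285), and the keeper bar ends at (435,257) with its knob near (391,217). The eraser is at (380,230) and the glue bottle at (203,182). Next I'll zoom in on the top view.

Run:
```python
import pickle,cv2
F=pickle.load(open("f0.pkl","rb"))
c=F["top"]["pixels"][150:300,235:445][:,:,::-1]
c=cv2.resize(c,None,fx=3.8,fy=3.8,interpolation=cv2.INTER_CUBIC);cv2.imwrite("pics/crop0.png",c)
print(F["top"]["intrinsics"],F["scene"]["intrinsics"])
```

```text
[[613.88359936   0.         325.40474916]
 [  0.         613.88359936 232.11481209]
 [  0.           0.           1.        ]] [[584.20301845   0.         314.39814016]
 [  0.         584.20301845 230.09741297]
 [  0.           0.           1.        ]]
```

View pics/crop0.png

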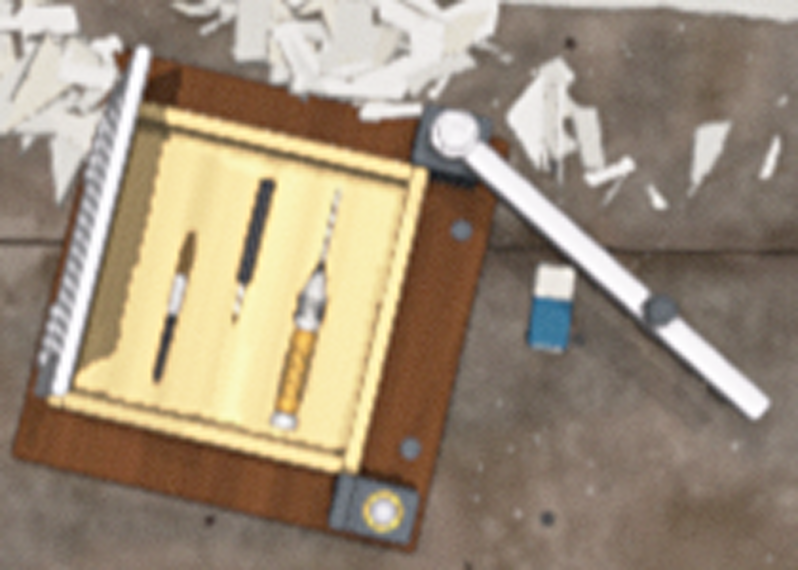

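The crop gives these positions: pivot head (456,132), ball (382,511), knob (659,309), bar end (762,409), front rim corners (428,172) and (350,472), and the cover's top edge from (143,47) to (60,397). Next I'll turn these into positions.

Run:
```python
from h import *
import pickle
F=pickle.load(open("f0.pkl","rb"));T=F["top"];S=F["scene"]
def w(x,y,z):return plane(T,235+(x+.5)/3.8-.5,150+(y+.5)/3.8-.5,z)
obs=[((-83,-90),w(456,132,.09)),((-91,88),w(382,511,.063)),((-75,-75),w(428,172,.055)),((-75,75),w(350,472,.055)),((75,75),w(50,402,.055)),((-102,105),w(412,550,.015)),((102,105),w(12,457,.015))]
A=np.array([o[0] for o in obs])/1e3;B=np.array([o[1][:2] for o in obs])
a=A-A.mean(0);b=B-B.mean(0);th=np.arctan2((a[:,0]*b[:,1]-a[:,1]*b[:,0]).sum(),(a*b).sum())
R=np.array([[np.cos(th),-np.sin(th)],[np.sin(th),np.cos(th)]]);t=B.mean(0)-R@A.mean(0)
print("yaw",th,"org",t,"res mm",np.round((B-(A@R.T+t))*1e3,1).tolist())
np.save("case.npy",[th,*t])
C=lambda p:R.T@(np.array(p)[:2]-t)*1e3
piv=C(w(456,132,.09));kn=w(659,309,.107);be=w(762,409,.083)
print("knob w",kn,"case",C(kn),"r",np.linalg.norm(C(kn)-[-83,-90]),"end r",np.linalg.norm(C(be)-[-83,-90]))
for p in(C(kn),C(be)):
  d=p-[-83,-90];print("keeper",np.arctan2(-d[0],d[1]))
# cover: outer-face edge prediction for several angles, in both images
def cw(x,y,z):return [*(R@np.array([x,y])+t),z]
for c in(1.3,1.4,1.5,1.57):
  for y in(-.073,.073):
    # inner-face front corner: s=166 along, -2.5 normal
    x=.0795-.166*np.cos(c);z=.0575+.166*np.sin(c)
    ix,iz=x-.0025*np.sin(c),z-.0025*np.cos(c)
    u,v=proj(T,cw(ix,y,iz));print(c,y,"crop",np.round([(u-235)*3.8,(v-150)*3.8]),"scene",np.round(proj(S,cw(x,y,z))))
e=C(plane(T,235+551/3.8,150+307/3.8,.012));print("eraser case",e)
g=plane(T,203,178,.1);print("glue",C(g))
for q in("force",):print(robot.observe()["tcp_pos"])
P=lambda x,y:np.round(R@np.array([x,y])/1e3+t,4)
print("cover front mid at down",P(-86.5,0),"hinge",P(79.5,0),"pivot",P(-83,-90),"knob shut",P(-83,35))
```

```text
yaw 1.365488674901782 org [0.54255072 0.08022023] res mm [[-1.2, 0.9], [-0.3, 3.7], [-2.0, 1.5], [1.7, 5.9], [1.9, 1.2], [-0.4, -4.7], [0.2, -8.4]]
knob w [ 0.53058178 -0.11032861  0.107     ] case [-188.98707654  -27.12929671] r 123.23143156679077 end r 190.15994576621623
keeper 1.0353976260195334
keeper 1.0474366504616586
1.3 -0.073 crop [186.  58.] scene [242. 148.]
1.3 0.073 crop [105. 407.] scene [274. 188.]
1.4 -0.073 crop [147.  47.] scene [231. 147.]
1.4 0.073 crop [ 65. 398.] scene [262. 187.]
1.5 -0.073 crop [107.  37.] scene [220. 147.]
1.5 0.073 crop [ 24. 389.] scene [249. 188.]
1.57 -0.073 crop [79. 31.] scene [212. 148.]
1.57 0.073 crop [ -4. 382.] scene [240. 189.]
eraser case [-148.60481882  -26.29227076]
glue [177.56953613 -40.13041348]
[0.16879303 0.62714074 0.2137156 ]
cover front mid at down [ 0.5249 -0.0045] hinge [0.5588 0.1581] pivot [ 0.6137 -0.0194] knob shut [0.4914 0.0061]
```

```bash
cat >> h.py <<'E'
def load():
    th,x,y=np.load("case.npy");return np.array([[np.cos(th),-np.sin(th)],[np.sin(th),np.cos(th)]]),np.array([x,y])
def delta(goals):  # goals: case x,y mm, world z mm -> tool-axes shifts from present pose
    R,t=load();s=robot.observe();p=s["tcp_pos"];q=s["ee_rot"][2];c,n=np.cos(q),np.sin(q)
    print("t",round(s["t"],2),"case",np.round(R.T@(p[:2]-t)*1e3,1),"z",round(p[2]*1e3,1),"yaw",q,"F",np.round(s["force"],1))
    for g in goals:
        d=R@np.array(g[:2])/1e3+t-p[:2];print(g,np.round([c*d[0]+n*d[1],n*d[0]-c*d[1],p[2]-g[2]/1e3],4))
E
python3 - <<'E'
from h import *
import pickle
F=pickle.load(open("f0.pkl","rb"));T=F["top"]
def w(x,y,z):return plane(T,235+(x+.5)/3.8-.5,150+(y+.5)/3.8-.5,z)
obs=[((-83,-90),w(456,132,.09)),((-91,88),w(382,511,.063)),((-75,-75),w(428,172,.055)),((-75,75),w(350,472,.055)),((75,75),w(50,402,.055))]
A=np.array([o[0] for o in obs])/1e3;B=np.array([o[1][:2] for o in obs])
a=A-A.mean(0);b=B-B.mean(0);th=np.arctan2((a[:,0]*b[:,1]-a[:,1]*b[:,0]).sum(),(a*b).sum())
R=np.array([[np.cos(th),-np.sin(th)],[np.sin(th),np.cos(th)]]);t=B.mean(0)-R@A.mean(0)
print(th,t,np.round((B-(A@R.T+t))*1e3,1).tolist());np.save("case.npy",[th,*t])
C=lambda p:np.round(R.T@(np.array(p)[:2]-t)*1e3)
print("glue top",C(plane(T,203,176,.16)),"can",plane(T,88,250,.2))
for z,p in((.215,(143,47)),(.22,(143,47)),(.22,(60,397))):print(C(w(*p,z)))
delta([(100,0,300),(100,0,190)])
E
```

```text
1.347698985282367 [0.54339062 0.08240308] [[-0.3, -0.0], [0.1, -0.4], [-1.3, 0.3], [1.9, 2.1], [-0.5, -2.0]]
glue top [163. -33.] can [0.48516625 0.40188474 0.2       ]
[ 51. -73.]
[ 50. -72.]
[48. 74.]
t 0.1 case [448.4 485.8] z 213.7 yaw 2.8787453174318296 F [-0.8  0.3  0.4]
(100, 0, 300) [-0.4993 -0.3288 -0.0863]
(100, 0, 190) [-0.4993 -0.3288  0.0237]
```

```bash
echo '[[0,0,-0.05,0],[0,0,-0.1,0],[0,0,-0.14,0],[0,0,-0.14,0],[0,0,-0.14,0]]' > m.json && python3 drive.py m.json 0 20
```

```text
refused: ROWS must be rows with the three-number parts in brackets of their own. Nothing was moved.
```

Wrong form. The message asks for rows with the three-number parts in brackets of their own, so I'll send the same numbers that way.

```bash
echo '[[[0,0,-0.05],0],[[0,0,-0.1],0],[[0,0,-0.14],0],[[0,0,-0.14],0],[[0,0,-0.14],0]]' > m.json && python3 drive.py m.json 0 20
echo '[[[-0.04,-0.026,0],0],[[-0.08,-0.052,0],0],[[-0.12,-0.079,0],0],[[-0.16,-0.105,0],0],[[-0.2,-0.13,0],0]]' > m.json && python3 drive.py m.json
echo '[[[-0.04,-0.026,0],0],[[-0.08,-0.052,0],0],[[-0.12,-0.079,0],0],[[-0.16,-0.105,0],0],[[-0.2,-0.13,0],0]]' > m.json && python3 drive.py m.json
echo '[[[-0.04,-0.03,0],0],[[-0.08,-0.05,0],0],[[-0.1,-0.06,0],0],[[-0.1,-0.06,0],0],[[-0.1,-0.06,0],0]]' > m.json && python3 drive.py m.json
python3 - <<'E'
from h import *
delta([(100,0,250),(100,0,190)])
f=robot.grab_frame("scene");save(f,"pics/s1.png")
E
```

```text
t: 0.6
tcp_pos: [0.1689, 0.6277, 0.355]
ee_rot: [3.14, -0.0, 2.879]
force: [0.8, -0.6, -0.4]
opening: 0.0544
grip_force: 0.0
t: 1.1
tcp_pos: [0.3287, 0.4476, 0.3523]
ee_rot: [-3.138, -0.001, 2.879]
force: [1.2, -0.9, 0.2]
opening: 0.0136
grip_force: 0.0
t: 1.6
tcp_pos: [0.4877, 0.2704, 0.3525]
ee_rot: [-3.139, -0.002, 2.879]
force: [0.3, -0.2, 0.1]
opening: 0.0004
grip_force: 0.0
t: 2.1
tcp_pos: [0.5676, 0.1888, 0.3526]
ee_rot: [-3.14, -0.003, 2.878]
force: [-0.3, 0.3, -0.9]
opening: 0.0004
grip_force: 0.0
t 2.1 case [109.2  -0. ] z 352.6 yaw 2.8783467826489595 F [-0.3  0.3 -0.9]
(100, 0, 250) [-0.0003 -0.0092  0.1026]
(100, 0, 190) [-0.0003 -0.0092  0.1626]
```

View pics/s1.png

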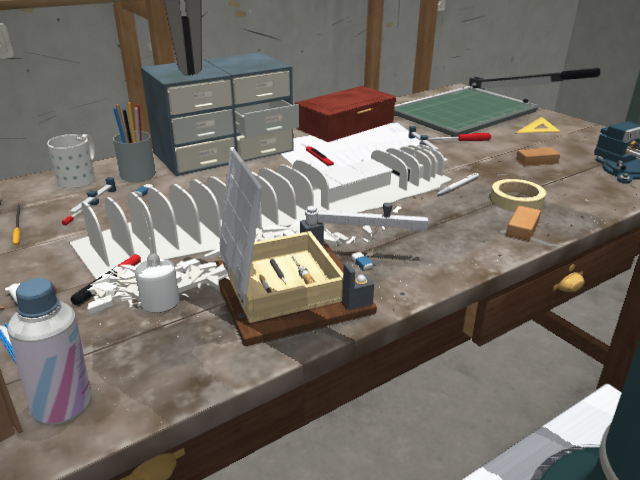

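The picture shows the closed fingers hanging high behind the cover at about (190,65), clear of the bottle. Next I'll lower them to just below the cover's edge height and start pushing.

```bash
echo '[[[0,-0.009,0.04],0],[[0,-0.009,0.08],0],[[0,-0.009,0.12],0],[[0,-0.009,0.158],0],[[0,-0.009,0.158],0]]' > m.json && python3 drive.py m.json
echo '[[[0,-0.008,0],0],[[0,-0.016,0],0],[[0,-0.022,0],0],[[0,-0.030,0.001],0],[[0,-0.037,0.003],0]]' > m.json && python3 drive.py m.json
python3 -c "
from h import *
delta([(50,0,187),(25,0,175),(3,0,158)])"
```

```text
t: 2.65
tcp_pos: [0.5613, 0.1809, 0.1914]
ee_rot: [-3.136, -0.009, 2.882]
force: [0.4, -0.0, -0.3]
opening: 0.0005
grip_force: 0.0
t: 3.15
tcp_pos: [0.5573, 0.144, 0.1949]
ee_rot: [3.139, 0.002, 2.878]
force: [0.2, 1.1, 2.5]
opening: 0.0008
grip_force: 0.9
t 3.15 case [63.1  0.1] z 194.9 yaw 2.8782962942451418 F [0.2 1.1 2.5]
(50, 0, 187) [-0.0006 -0.0131  0.0079]
(25, 0, 175) [-0.0016 -0.0381  0.0199]
(3, 0, 158) [-0.0025 -0.0601  0.0369]
```

```bash
echo '[[[0,-0.013,0.006],0],[[-0.001,-0.026,0.012],0],[[-0.001,-0.038,0.019],0],[[-0.002,-0.049,0.027],0],[[-0.002,-0.06,0.036],0]]' > m.json && python3 drive.py m.json
python3 - <<'E'
from h import *
delta([(-15,0,137),(-29,0,113),(-37,0,87),(-40,0,59)])
f=robot.grab_frame("scene");save(f,"pics/s2.png")
E
```

```text
t: 3.65
tcp_pos: [0.5427, 0.0845, 0.1568]
ee_rot: [-3.141, 0.0, 2.878]
force: [1.2, 0.5, 0.6]
opening: 0.0003
grip_force: 0.7
t 3.65 case [1.9 1.1] z 156.8 yaw 2.8781266636458565 F [1.2 0.5 0.6]
(-15, 0, 137) [-0.0018 -0.0169  0.0198]
(-29, 0, 113) [-0.0024 -0.0308  0.0438]
(-37, 0, 87) [-0.0027 -0.0388  0.0698]
(-40, 0, 59) [-0.0028 -0.0418  0.0978]
```

View pics/s2.png

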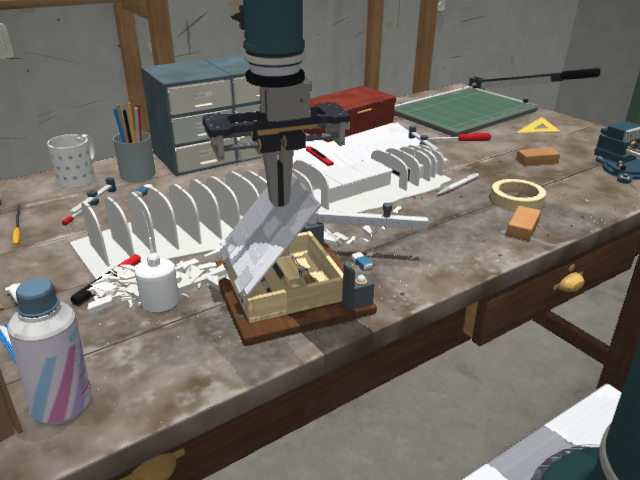

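The cover is at about 45° and the fingertips rest on its outer face near (281,205). I'll keep lowering along the arc, more slowly.

```bash
echo '[[[0,-0.008,0.009],0],[[-0.001,-0.016,0.018],0],[[-0.001,-0.022,0.027],0],[[-0.002,-0.027,0.035],0],[[-0.002,-0.031,0.043],0]]' > m.json && python3 drive.py m.json
echo '[[[0,-0.003,0.007],0],[[0,-0.005,0.014],0],[[0,-0.007,0.021],0],[[0,-0.008,0.028],0],[[0,-0.009,0.034],0]]' > m.json && python3 drive.py m.json
echo '[[[0,0,0.005],0],[[0,-0.001,0.01],0],[[0,-0.001,0.014],0],[[0,-0.001,0.018],0],[[0,-0.001,0.021],0]]' > m.json && python3 drive.py m.json
python3 -c "
from h import *
delta([(-40,0,57)])"
```

```text
t: 4.2
tcp_pos: [0.5366, 0.0549, 0.1137]
ee_rot: [-3.141, -0.0, 2.879]
force: [-0.2, -0.1, 1.2]
opening: 0.0006
grip_force: 0.5
t: 4.7
tcp_pos: [0.5345, 0.0467, 0.08]
ee_rot: [-3.142, 0.0, 2.879]
force: [0.0, -0.6, 0.8]
opening: 0.0005
grip_force: 0.4
t: 5.2
tcp_pos: [0.5343, 0.0457, 0.06]
ee_rot: [3.141, -0.0, 2.879]
force: [-8.4, -1.3, 33.4]
opening: 0.0007
grip_force: 16.8
t 5.2 case [-37.8   0.7] z 60.0 yaw 2.878722095759661 F [-8.4 -1.3 33.4]
(-40, 0, 57) [-0.0008 -0.0021  0.003 ]
```

```bash
echo '[[[0,0,-0.001],0],[[0,0,-0.001],0],[[0,0,-0.001],0],[[0,0,-0.04],0],[[0,0,-0.09],0]]' > m.json && python3 drive.py m.json
echo '[[[0,0,0],0]]' > m.json && python3 drive.py m.json
python3 - <<'E'
from h import *
delta([(-258,-45,150),(-258,-45,73)])
f=robot.grab_frame("scene");save(f,"pics/s3.png")
E
```

```text
t: 5.7
tcp_pos: [0.5322, 0.0455, 0.1483]
ee_rot: [-3.138, -0.005, 2.879]
force: [1.0, 0.3, -0.3]
opening: 0.0001
grip_force: 0.0
t: 5.8
tcp_pos: [0.5383, 0.0461, 0.1551]
ee_rot: [3.137, 0.01, 2.878]
force: [0.1, 0.6, 0.4]
opening: 0.0003
grip_force: 0.0
t 5.8 case [-36.6  -3.1] z 155.1 yaw 2.878429611176011 F [0.1 0.6 0.4]
(-258, -45, 150) [-0.0507 -0.2196  0.0051]
(-258, -45, 73) [-0.0507 -0.2196  0.0821]
```

View pics/s3.png

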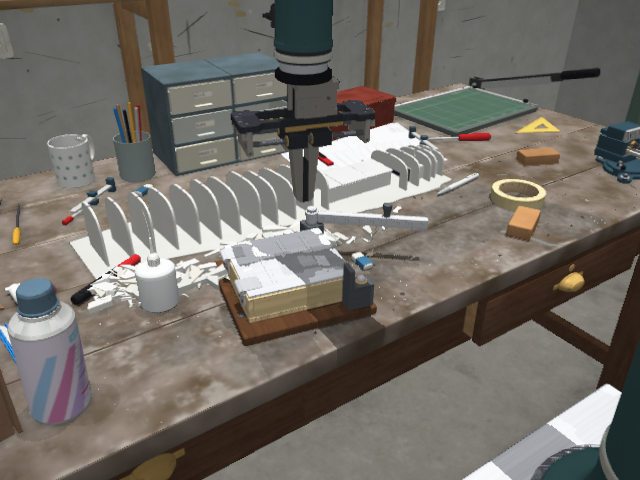

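The cover now lies flat on the case, around (285,255), and the keeper is still open. Next I'll go over the bar to its outer side.

```bash
echo '[[[-0.012,-0.045,0],0],[[-0.024,-0.09,0],0],[[-0.036,-0.135,0],0],[[-0.048,-0.18,0],0],[[-0.051,-0.22,0],0]]' > m.json && python3 drive.py m.json
echo '[[[0,0,0],0],[[0,0,0],0],[[0,0,0.03],0],[[0,0,0.06],0],[[0,0,0.08],0]]' > m.json && python3 drive.py m.json
echo '[[[0,0,0],0],[[0,0,0],0]]' > m.json && python3 drive.py m.json
python3 - <<'E'
from h import *
P=[]
for k,r in((1.04,162),(.85,162),(.65,160),(.45,158),(.3,156),(.15,155),(.08,155),(0,155),(-.02,155)):
    P.append((round(-83-r*np.sin(k)-6*np.cos(k)-18,1),round(-90+r*np.cos(k)-6*np.sin(k)-10,1),73))
delta(P)
f=robot.grab_frame("top");save(f,"pics/t4.png")
E
```

```text
t: 6.35
tcp_pos: [0.5257, -0.1822, 0.1482]
ee_rot: [-3.141, -0.001, 2.878]
force: [-0.1, 0.4, -0.1]
opening: 0.0008
grip_force: 0.0
t: 6.85
tcp_pos: [0.5255, -0.177, 0.067]
ee_rot: [3.141, -0.003, 2.882]
force: [0.5, 0.4, -0.0]
opening: 0.0002
grip_force: 0.0
t: 7.05
tcp_pos: [0.5264, -0.1785, 0.0693]
ee_rot: [3.141, -0.001, 2.881]
force: [2.0, -0.2, -0.7]
opening: 0.0004
grip_force: 0.0
t 7.05 case [-258.2  -41.2] z 69.3 yaw 2.880684877036959 F [ 2.  -0.2 -0.7]
(np.float64(-243.7), np.float64(-23.2), 73) [ 0.0185  0.0138 -0.0037]
(np.float64(-226.7), np.float64(2.4), 73) [ 0.0447  0.0299 -0.0037]
(np.float64(-202.6), np.float64(23.7), 73) [ 0.0669  0.0531 -0.0037]
(np.float64(-175.1), np.float64(39.7), 73) [ 0.084   0.08   -0.0037]
(np.float64(-152.8), np.float64(47.3), 73) [ 0.0924  0.102  -0.0037]
(np.float64(-130.1), np.float64(52.4), 73) [ 0.0984  0.1245 -0.0037]
(np.float64(-119.4), np.float64(54.0), 73) [ 0.1004  0.1351 -0.0037]
(np.float64(-107.0), np.float64(55.0), 73) [ 0.1018  0.1475 -0.0037]
(np.float64(-103.9), np.float64(55.1), 73) [ 0.102   0.1506 -0.0037]
```

View pics/t4.png

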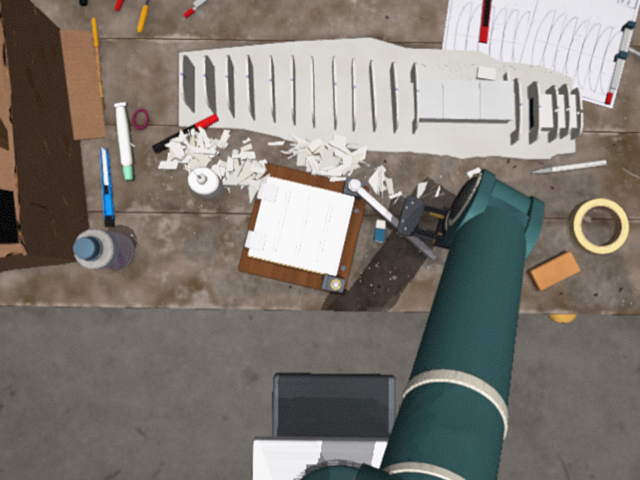

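In the top view the cover is shut, the bar hasn't moved, and the gripper is on its outer side near (425,215). Now I'll push.

```bash
echo '[[[0.01,0.007,-0.005],0],[[0.0185,0.014,-0.005],0],[[0.032,0.021,-0.005],0],[[0.045,0.03,-0.005],0],[[0.056,0.041,-0.005],0]]' > m.json && python3 drive.py m.json
echo '[[[0.011,0.012,0],0],[[0.02,0.025,0],0],[[0.028,0.039,0],0],[[0.033,0.05,0],0],[[0.037,0.061,0],0]]' > m.json && python3 drive.py m.json
python3 - <<'E'
from h import *
delta([(-130,52.4,74),(-119,54,74),(-107,55,74),(-103,55,74)])
E
```

```text
t: 7.6
tcp_pos: [0.4822, -0.1247, 0.0754]
ee_rot: [3.141, 0.001, 2.879]
force: [-0.1, -0.0, 0.6]
opening: 0.0003
grip_force: 0.2
t: 8.1
tcp_pos: [0.4628, -0.056, 0.0748]
ee_rot: [3.141, 0.0, 2.879]
force: [0.9, -0.8, 0.7]
opening: 0.0003
grip_force: 0.2
t 8.1 case [-152.8   48. ] z 74.8 yaw 2.87941826958944 F [ 0.9 -0.8  0.7]
(-130, 52.4, 74) [0.0053 0.0226 0.0008]
(-119, 54, 74) [0.0073 0.0336 0.0008]
(-107, 55, 74) [0.0088 0.0455 0.0008]
(-103, 55, 74) [0.0089 0.0495 0.0008]
```

```bash
echo '[[[0.003,0.011,0],0],[[0.005,0.022,0],0],[[0.007,0.032,0],0],[[0.008,0.039,0],0],[[0.009,0.045,0],0]]' > m.json && python3 drive.py m.json
echo '[[[0,0.002,0],0],[[0,0.003,0],0],[[0,0.003,0],0]]' > m.json && python3 drive.py m.json
python3 - <<'E'
from h import *
delta([])
f=robot.grab_frame("scene");save(f,"pics/s5.png")
E
```

```text
t: 8.6
tcp_pos: [0.466, -0.0118, 0.0746]
ee_rot: [-3.141, -0.0, 2.878]
force: [-0.2, -2.5, 0.6]
opening: 0.0006
grip_force: 1.0
t: 8.9
tcp_pos: [0.467, -0.0083, 0.0746]
ee_rot: [3.141, 0.0, 2.879]
force: [-0.1, 0.9, -1.5]
opening: 0.0007
grip_force: 0.0
t 8.9 case [-105.4   54.4] z 74.6 yaw 2.8787582111253633 F [-0.1  0.9 -1.5]
```

View pics/s5.png

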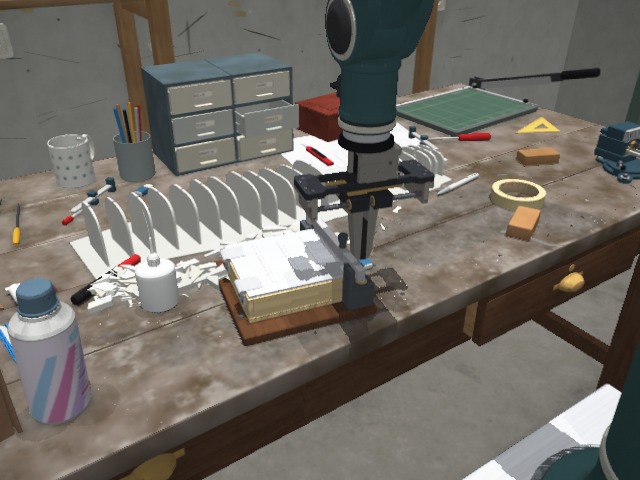

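The bar lies along the front edge over the catch near (355,280), and the contact force has dropped to zero, so it has probably snapped in. I'll push on a little until I feel the stop, then back off.

```bash
echo '[[[0,0.002,0],0],[[0,0.003,0],0],[[0,0.004,0],0],[[0,0.004,0],0]]' > m.json && python3 drive.py m.json; python3 -c "
from h import *
delta([])"
```

```text
t: 9.35
tcp_pos: [0.4676, -0.0058, 0.0746]
ee_rot: [-3.14, -0.0, 2.878]
force: [-1.2, -5.4, 0.8]
opening: 0.0006
grip_force: 2.5
t 9.35 case [-102.8   54.4] z 74.6 yaw 2.8778728394946174 F [-1.2 -5.4  0.8]
```

```bash
echo '[[[0,0.001,0],0],[[0,0.002,0],0],[[0,0.002,0],0]]' > m.json && python3 drive.py m.json; echo '[[[0,-0.004,0],0],[[0,-0.02,0],0],[[0,-0.04,0],0],[[0,-0.05,-0.04],0],[[0,-0.05,-0.09],0]]' > m.json && python3 drive.py m.json; echo '[[[0,-0.05,-0.05],0],[[0,-0.1,-0.1],0],[[0,-0.12,-0.12],0],[[0,-0.12,-0.12],0]]' > m.json && python3 drive.py m.json
python3 - <<'E'
from h import *
delta([])
f=robot.grab_frame("top");c=cv2.resize(f["pixels"][150:300,235:445][:,:,::-1],None,fx=3.8,fy=3.8,interpolation=cv2.INTER_CUBIC);cv2.imwrite("pics/c6.png",c)
import pickle;pickle.dump(f,open("f6.pkl","wb"))
E
```

```text
t: 9.65
tcp_pos: [0.4676, -0.0056, 0.0745]
ee_rot: [-3.139, -0.0, 2.877]
force: [-3.1, -9.8, 3.0]
opening: 0.0009
grip_force: 5.1
t: 10.15
tcp_pos: [0.4533, -0.0519, 0.164]
ee_rot: [-3.14, -0.005, 2.876]
force: [1.5, 0.8, -0.7]
opening: 0.0
grip_force: 0.0
t: 10.55
tcp_pos: [0.4248, -0.1699, 0.2883]
ee_rot: [3.14, 0.006, 2.875]
force: [0.4, 0.1, -0.7]
opening: 0.0003
grip_force: 0.0
t 10.55 case [-272.2   59.8] z 288.3 yaw 2.875140011836469 F [ 0.4  0.1 -0.7]
```

View pics/c6.png

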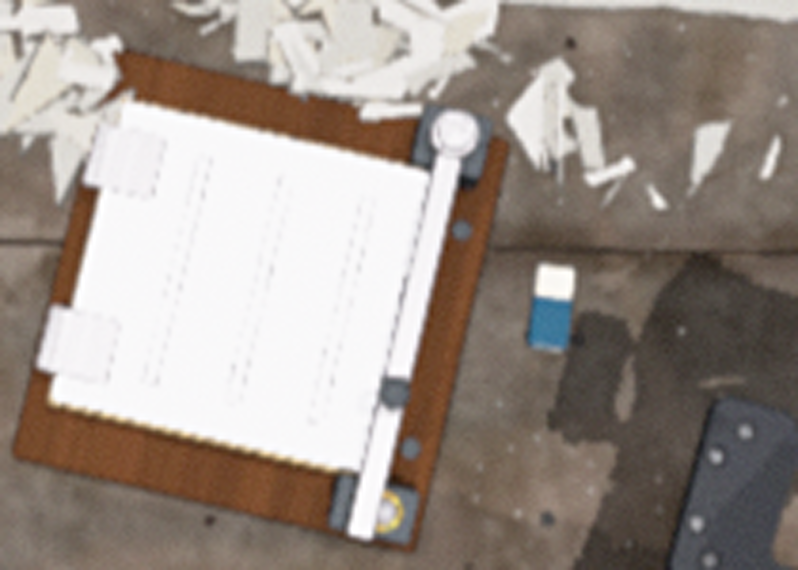

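The bar has passed the ball at (385,511) and rests by the stop plate. The eraser hasn't moved. I'll check the angle in numbers and hand in if it reads shut.

Run:
```python
from h import *
import pickle
T=pickle.load(open("f6.pkl","rb"));R,t=load()
w=lambda x,y,z:R.T@(plane(T,235+(x+.5)/3.8-.5,150+(y+.5)/3.8-.5,z)[:2]-t)*1e3
p=w(456,132,.09)
for q in(w(396,391,.107),w(363,535,.083)):
    d=q-p;print(q,np.arctan2(-d[0],d[1]))
b=w(382,511,.063)-p;print("ref catch angle err",np.arctan2(-b[0],b[1])-np.arctan2(8,178))
```

```text
[-84.0491868   33.94556161] 0.007749578807147754
[-85.12361592 100.51173936] 0.010685061059615501
ref catch angle err 0.0016267710619197254
```

```bash
python3 -c "
from plant import robot
print(robot.job_done())"
```

```text
the job is handed in; nothing more can be done
None
```

The job is handed in, but no verdict came back: the cover was lowered gently until fully down, then the keeper was pushed to its stop (measured about 0.01 rad from shut). The arm ended clear, the eraser looks unmoved, and the bottle was standing untouched when last seen.

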